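Hang the moulding template on the copying stand

TASK

Hang the aluminium template plate on the sloping copying stand: press the large end of its keyhole over the stud's head, push the sprung backing in far enough for the plate to get behind the head, and slide the plate straight down the slope until the stud is fully home at the end of the slot. Do it gently, without forcing the plate against the stand, let go so that the stand alone holds it, hanging straight, and leave the slab, the hammer and the disc where they are.

Things in the scene. Friction and masses are not known exactly. Their poses are not given: they have to be found in the camera images.
- template: Loose aluminium plate 6 mm thick, x -80 to +75, y -45 to +45 mm, 0.18 to 0.29 kg, its -x edge cut as a moulding profile, with a wooden grip bar and a keyhole (see grip, eye, seat). Lies flat on the bench left or right of the stand. Origin on the underside, z up to the side with the bar, +x towards the edge that must be uppermost on the stand.
- grip (a point): Point in the template's wooden grip bar, at template x = -20 mm, y = 0, 30 mm above the underside; axes as the plate. The bar is 14 mm thick along x, 62 mm long along y, and stands from 6 to 48 mm above the underside. Best pinched across its 14 mm, the fingers closing along the plate's x.
- eye (a point): Centre of the keyhole's large end, on the plate's underside, at template x = +30 mm, y = 0; axes as the plate. The large end is an octagon 22 mm across flats, going right through. From it a slot 11 mm wide runs towards +x to a square end at x = +56 mm; 45 degree corners lead into the slot.
- seat (a point): Point of the slot at template x = +52 mm, y = 0, on the underside, where the stud's axis lies when the plate is fully home (the slot's end then touches the 8 mm shank), 22 mm beyond eye; axes as the plate.
- stud_mid (a point): Fixed point 8 mm above the stand's unpressed backing: middle of the range of the stud's head top. Axes: x up the slope (25 deg above level, facing the robot), y left across it, z square out of the face. The stud is clamped immovably anywhere up to 12 mm right or left of here (along y; x and z hold): find it by feel or sight. The face reaches 137 mm below, 43 mm above, 65 mm each side.
- backing (a joint): Push-in travel of the flat sprung plywood backing, 0 (out) to 0.010 m, square to the face. Gives at about 4 N, then 1.8 N per mm: about 9 N at 3 mm, 15 N at 6 mm, 22 N at 10 mm (hard stop). It must be in by over 3 mm for the 6 mm plate to slide behind the stud's head; a locked plate keeps it in by about 3 mm.
- stand: Copying stand: steel base 210 x 160 x 14 mm fixed to the bench, with a sloping board, the backing and the stud: a round steel head 18 mm across, 5 mm thick, top edge bevelled 1 mm, on an 8 mm shank; the head's underside is only 3 mm above the unpressed backing. Origin under the base's middle; x (yaw 0) away from the robot, up the slope; z up.
- slab: Bystander: loose polished stone slab 130 x 100 x 20 mm lying flat on the other side of the stand; origin at the middle of its underside.
- hammer: Bystander: hammer lying on the bench to the right of the stand's far end; origin on its underside, x along the handle towards the head.
- disc: Bystander: loose grinding disc, 110 mm across, 6 mm thick, with a 22 mm bore, lying flat to the left of the stand's far end; origin at the middle of its underside.
Not all that is in view belongs to the job. Several things have the shape of the template; the one meant has the colours described above.

How it is judged (in metres and radians):
On the way:
1. the large end of the keyhole is over the stud and the plate lies on the backing (x of eye in the frame of stud_mid between -0.005 and 0.005 m and y of eye in the frame of stud_mid between -0.016 and 0.016 m and z of eye in the frame of stud_mid below -0.005 m), for 0.1 s.
At the end, for the whole second after the job is handed in: The template hangs by itself at rest, locked behind the stud's head (the backing stays pushed in by more than 2 mm, the plate's underside more than 9 mm below the head's top), the stud within 3 mm of fully home in the slot, the plate straight up and down the slope within 8 degrees (x of seat in the frame of stud_mid between -0.003 and 0.003 m and y of seat in the frame of stud_mid between -0.016 and 0.016 m and z of seat in the frame of stud_mid below -0.009 m and value of joint backing above 0.002 m and angle between the x axis of template and the x axis of stud_mid, either way round below 0.14 rad and linear speed of template below 0.01 m/s); the robot touches nothing.
It fails at once if the plate is forced against the stand with more than 60 N (contact force between template and stand above 60 N).
It fails at once if the slab is moved by more than 15 mm (distance of slab from where it was at the start of the episode above 0.015 m).
It fails at once if the hammer is moved by more than 15 mm (distance of hammer from where it was at the start of the episode above 0.015 m).
It fails at once if the disc is moved by more than 15 mm (distance of disc from where it was at the start of the episode above 0.015 m).
It also fails if it takes over 67 s, if anything falls off the work surface, if the arm or the gripper's body presses on something with over 40 N, if the wrist force passes 120 N, or if a joint passes its speed limit or range.

ROBOT

A 6-joint arm with a two-finger parallel gripper is mounted at the origin on the work surface. World frame = base frame: x ahead of the robot, y to its left, z up, the work surface at z = 0. Lengths are in mm, angles in degrees, forces in N, time in s.
With the tool pointing down it reaches from about 325 to 1000 mm from the base axis. Payload 5.1 kg.
Tool frame: the origin (TCP) lies at the very end of the fingers, on their centre line; the grasp point (between the pads) lies 19 mm behind it; z points along the fingers, y is the direction in which the jaws open and shut (so a half turn about z gives the same grasp; the last joint's range is limited). The gripper opens to 85 mm and grips with 20 to 120 N. Pads are 22 mm wide; open, the fingers measure 114 mm over their backs; the gripper's body (76 mm by 85 mm) begins 54 mm behind the grasp point. The pads swing forward as they close: fully open they stand 13 mm farther back than shut.
Start: joints at [-78.071, 7.093, 94.555, -0, 78.352, -4.733], TCP at [186.335, -622.707, 231.322] pointing down, gripper open.
Joint ranges: [-149.61, 149.61], [-58.7, 133.49], [1.44, 155.28], [-77.14, 257.14], [18.33, 153.61], [-166.67, 166.67]. Speed limits (degrees/s): [147.25, 147.25, 180, 180, 180, 180].

INTERFACE

Orientations are given as [roll, pitch, yaw] about the fixed x, y, z axes, in that order (R = Rz(yaw) Ry(pitch) Rx(roll)).
In Python, from workcell import ctrl, eyes gives the robot as it stands.
- The arm moves only by the tool step_arm, never from a script. Its argument "moves" is one flat list of numbers, 7 for each row, row after row: the shift along the tool's x, y, z in cm, then the turn, a rotation vector about the tool's x, y, z in units of 5 degrees (1.0 is 5 degrees), then the closure, from 0 (fully open) to 1 (shut). A call has 1 to 10 rows; each row shifts and turns the commanded pose from where the row before left it, along the tool's axes as they then stand; what a row does not reach is not made up. A row lasts 1/8 s, in which the tool goes at most 62.5 mm and 10.7 degrees, less where a joint would pass 70% of its speed; a pose out of reach is approached as far as the arm can. A call with a gripper value outside its range is refused whole. The fingers move at their own pace and stop on an object; "force" is the grip in N (left out, the last holds). Time passes only in rows, so rows that do not move let the fingers close. It gives the time, the measured TCP pose, the force and the opening at its end, in the units of the state.
- ctrl.get_state(): the state, without advancing time (a new reading comes with each control period).
- eyes.camera(name): name is "scene" or "top" or "wrist"; returns a dict with "frame" (420x560x3 uint8, red, green, blue), "depth" (420x560 float32, mm along the optical axis (not along the pixel's ray), 0 where there is no reading), "intrinsics" (3x3 intrinsics, pixels), "k1" (the pictures are not rectified: a ray, as slopes to the right and down, at radius r is drawn at 1 + k1 r^2 times it, then the intrinsics apply), "rvec" (rotation vector, rad) and "tvec" (3), from world to camera coordinates, as OpenCV has them. Camera axes: x right, y down, z forward; pixel columns grow to the right and rows downward; lengths in mm; the calibration is good to about 2 mm. A picture is of the moment at which its call begins.
- ctrl.hand_in(): hands the job in, once; it reports no verdict.
The state is a dict: "t": time; "q": joint angles; "dq": joint speeds; "joint_efforts": joint torques, N m; "position": TCP position; "ee_rot": TCP orientation; "ft_force": force on the tool from outside, world axes, zero at the start; "torque": the same for the moment, N m; "finger_gap": opening from 0.0 (shut) to 1.0 (fully open).
Only numpy, scipy, OpenCV 4.12 (cv2) and the standard library are available. Lean on these libraries where they do the work, as an engineer would, in place of code of your own. Each camera call takes 0.05 s, during which the arm holds its last target.

## Working session

There is one attempt and no reset: what is moved stays moved. The work goes in short steps, Python scripts to look and compute and a tool call to move; the robot and the scene stay as the last step left them, time stands still between calls to the robot, and variables do not carry over. Pictures are saved under pics/ and viewed, and the job is handed in when it is done.

Besides the shell and the picture viewer there is one more tool, called after ">>>" as a command line: name --argument value ..., lists and objects as JSON in quotes. step_arm: Moves the arm, as the interface text tells. Its arguments: {"type":"object","properties":{"moves":{"type":"array","items":{"type":"number"}},"force":{"type":"number"}},"required":["moves"]}

```bash
mkdir -p pics; ls; cat > h.py <<'E'
import numpy as np, cv2
from workcell import ctrl, eyes
def cam(n):
    c=eyes.camera(n); np.savez(f'{n}.npz',**{k:np.asarray(v) for k,v in c.items()}); return c
def load(n):
    return dict(np.load(f'{n}.npz'))
def save(c,f): cv2.imwrite(f'pics/{f}.png',c['frame'][:,:,::-1])
def pose(c):
    R=cv2.Rodrigues(np.array(c['rvec'],float))[0]; t=np.array(c['tvec'],float).ravel(); return R,t
def ray(c,u,v):
    K=np.array(c['intrinsics'],float);k1=float(c['k1'])
    p=cv2.undistortPoints(np.array([[[u,v]]],float),K,np.array([k1,0,0,0,0.]))[0,0]
    R,t=pose(c); return -R.T@t, R.T@np.array([p[0],p[1],1.])
def onplane(c,u,v,z=0,n=None,p0=None):
    o,d=ray(c,u,v)
    if n is None: n=np.array([0,0,1.]);p0=np.array([0,0,z])
    return o+d*((p0-o)@n)/(d@n)
def dep(c,u,v):
    o,d=ray(c,u,v); return o+d*float(c['depth'][int(round(v)),int(round(u))])
def proj(c,P):
    K=np.array(c['intrinsics'],float)
    return cv2.projectPoints(np.array(P,float).reshape(-1,1,3),np.array(c['rvec'],float),np.array(c['tvec'],float),K,np.array([float(c['k1']),0,0,0,0.]))[0].reshape(-1,2)
E
python3 - <<'E'
from h import *
s=ctrl.get_state(); print(s)
for n in ['scene','top','wrist']:
    c=cam(n); save(c,n+'0'); R,t=pose(c); print(n,-R.T@t,R[2],c['intrinsics'][0][0],c['k1'])
E
```

```text
pics
{'t': 0.0, 'q': array([-7.80713549e+01,  7.13370389e+00,  9.46370719e+01,  8.40126863e-04,
        7.83501060e+01, -4.73257874e+00]), 'dq': array([-0.05744818,  0.03090605, -0.03921334, -0.00394366,  0.03319759,
        0.03083952]), 'joint_efforts': array([-1.10556593e-03, -4.23612571e+01, -3.65453768e+01, -1.84543560e-04,
        6.95178634e-03, -1.55290701e-05]), 'position': array([ 186.20971501, -622.10367582,  230.01981225]), 'ee_rot': array([-1.79879598e+02, -1.07930228e-02,  1.66610420e+01]), 'ft_force': array([-0.75384986,  0.22500135,  0.33546377]), 'torque': array([-0.00232318,  0.05857342, -0.00142965]), 'finger_gap': 1.00085152411808}
scene [ 879.9768506  -274.55348407 1081.12890582] [-0.40479193  0.29834206 -0.86437001] 389.52903674776684 -0.06812827919161737
top [ 369.21228762   69.52842213 1552.73546287] [ 0.05788929 -0.00234571 -0.99832025] 452.1437175339654 -0.07972805651611051
wrist [ 250.32778969 -603.26942643  373.72803967] [-0.25388821 -0.0750438  -0.964318  ] 293.3826017744639 -0.04654631254414921
```

View pics/scene0.png

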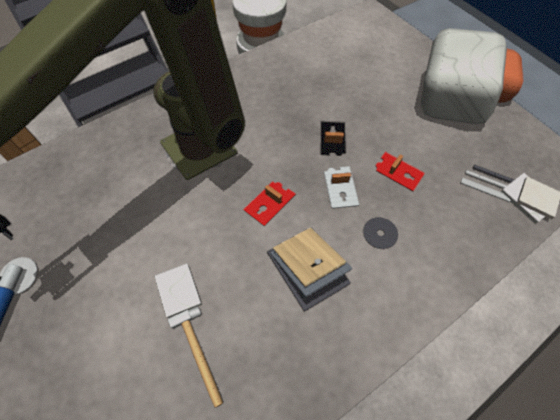

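View pics/top0.png

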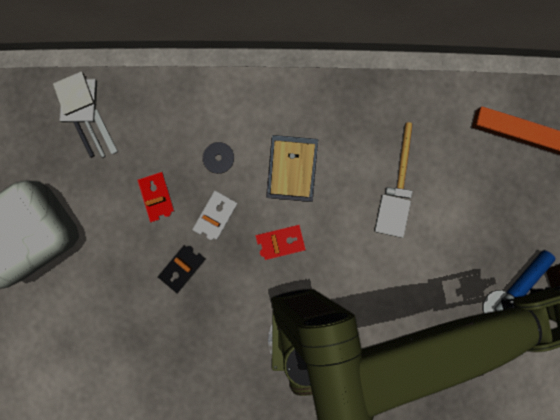

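View pics/wrist0.png

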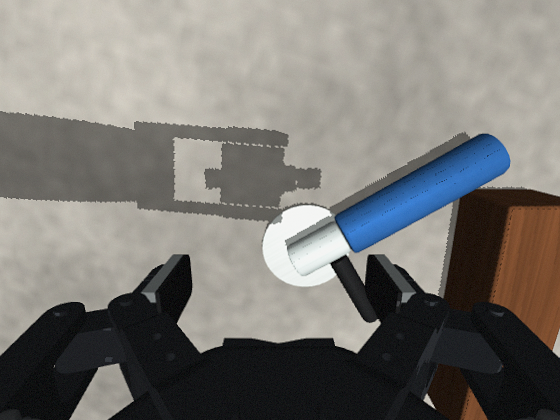

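```bash
python3 - <<'E'
from h import *
t=load('top')
a=t['frame'][120:300,130:330,::-1]; cv2.imwrite('pics/topcrop.png',cv2.resize(a,None,fx=4,fy=3.3,interpolation=cv2.INTER_CUBIC)[:600])
s=load('scene'); a=s['frame'][110:310,230:430,::-1]; cv2.imwrite('pics/scenecrop.png',cv2.resize(a,None,fx=3,fy=3,interpolation=cv2.INTER_CUBIC))
for n,u,v in [('alu',214,216),('stand',293,168),('slab',393,212),('disc',218,158),('hammer',405,155),('bench',330,210)]:
    print(n,dep(t,u,v),onplane(t,u,v,6))
E
```

```text
alu [419.2882622  307.366526     6.33115323] [419.29898567 307.41745761   6.        ]
stand [575.81207185  40.3366325   93.19965343] [588.15533158  38.5925753    6.        ]
slab [ 439.96581331 -303.73535603   21.29523774] [ 440.67246316 -307.46332278    6.        ]
disc [620.66092436 298.78178402   1.09967665] [619.86680783 298.05776385   6.        ]
hammer [ 636.29393428 -345.41406149   23.96419836] [ 639.43234209 -350.28994401    6.        ]
bench [445.03051249 -90.19418227   3.21572408] [444.89427747 -89.9071825    6.        ]
```

View pics/topcrop.png

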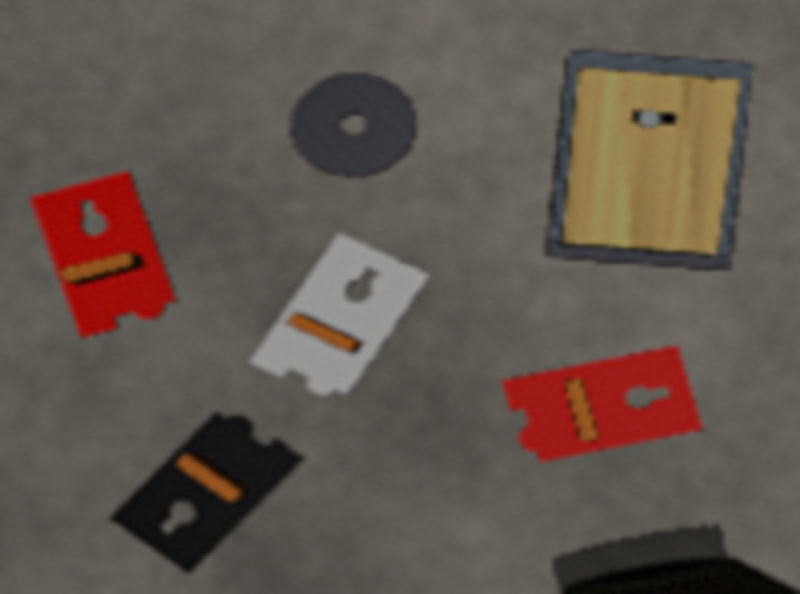

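View pics/scenecrop.png

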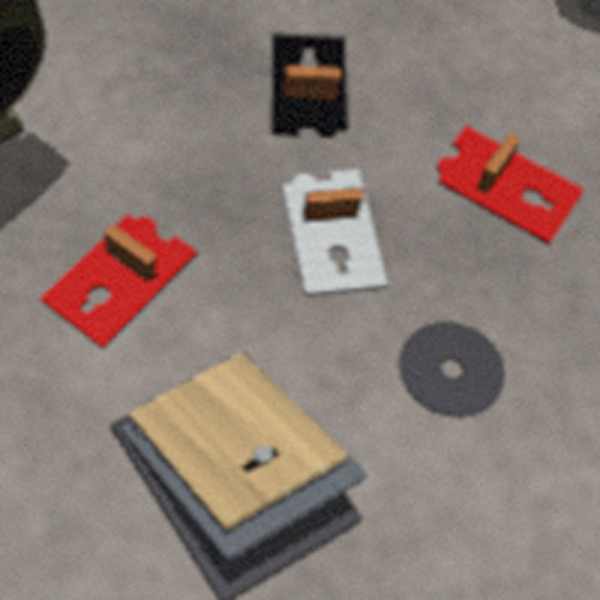

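Four things share the template's shape (top view): red at (156,196), red at (281,242), black at (181,268) and bare light-grey metal at (214,216). Only the last is aluminium with a wooden bar, and the crop confirms it. The stand is at (293,168), with its stud left of the middle of its slot. The slab is at (393,212).

```bash
python3 - <<'E'
from h import *
t=load('top'); f=t['frame'].astype(int)
hsv=cv2.cvtColor(t['frame'],cv2.COLOR_RGB2HSV)
# alu
m=np.zeros(f.shape[:2],np.uint8); roi=(slice(180,250),slice(180,250))
m[roi]=((f[roi].min(2)>135)).astype(np.uint8)*255
m=cv2.morphologyEx(m,cv2.MORPH_CLOSE,np.ones((3,3)))
cs,_=cv2.findContours(m,cv2.RETR_EXTERNAL,cv2.CHAIN_APPROX_NONE); c=max(cs,key=cv2.contourArea)
pts=np.array([onplane(t,*p[0],6)[:2] for p in c],np.float32)
r=cv2.minAreaRect(pts); print('alu',r, cv2.boxPoints(r))
# bar
b=np.zeros_like(m); b[roi]=((hsv[roi][...,1]>110)&(hsv[roi][...,0]<25)).astype(np.uint8)*255
cs,_=cv2.findContours(b,cv2.RETR_EXTERNAL,cv2.CHAIN_APPROX_NONE); c=max(cs,key=cv2.contourArea)
pts=np.array([onplane(t,*p[0],48)[:2] for p in c],np.float32); print('bar',cv2.minAreaRect(pts))
# backing: wood mask, plane
roi=(slice(125,210),slice(260,325)); w=np.zeros_like(m)
w[roi]=((hsv[roi][...,1]>60)&(hsv[roi][...,0]<30)&(hsv[roi][...,2]>90)).astype(np.uint8)*255
cs,_=cv2.findContours(w,cv2.RETR_EXTERNAL,cv2.CHAIN_APPROX_NONE); c=max(cs,key=cv2.contourArea)
print('wood area',cv2.contourArea(c),cv2.boundingRect(c))
ys,xs=np.where(cv2.erode(w,np.ones((5,5)))>0)
P=np.array([dep(t,u,v) for u,v in zip(xs,ys)]); 
cen=P.mean(0); n=np.linalg.svd(P-cen)[2][2]; n*=np.sign(n[2]); print('n',n,np.degrees(np.arccos(n[2])),np.degrees(np.arctan2(-n[1],-n[0])),cen,np.std((P-cen)@n))
B=np.array([onplane(t,*p[0],n=n,p0=cen) for p in c])
r=cv2.minAreaRect(B[:,:2].astype(np.float32)); 
yaw=np.arctan2(-n[1],-n[0])
for it in range(3):
    X=np.array([np.cos(yaw)*np.cos(np.radians(25)),np.sin(yaw)*np.cos(np.radians(25)),np.sin(np.radians(25))]);Y=np.array([-np.sin(yaw),np.cos(yaw),0])
    uv=np.c_[(B-cen)@X,(B-cen)@Y].astype(np.float32); r=cv2.minAreaRect(uv); print('board',r,np.degrees(yaw))
    a=r[2]; a=(a+45)%90-45; yaw+=np.radians(a)
E
```

```text
alu ((418.73284912109375, 306.0975341796875), (85.97590637207031, 151.1310577392578), 61.30611801147461) [[331.80716 304.66986]
 [464.37894 232.10736]
 [505.65854 307.5252 ]
 [373.08676 380.0877 ]]
bar ((403.1604309082031, 312.1820983886719), (61.1435661315918, 12.785024642944336), 61.2348747253418)
wood area 2027.5 (271, 141, 44, 56)
n [-0.08009015 -0.99675759  0.00773729] 89.55668149929421 85.40611451183464 [572.20322773  44.17078683  88.27532191] 34.59436011880299
board ((-21955.873046875, -10101.310546875), (50776.76171875, 660.78076171875), 24.96906852722168) 85.40611451183464
board ((-25850.412109375, -9012.646484375), (57423.91796875, 530.5726318359375), 19.407468795776367) 110.37518303905634
board ((-28354.837890625, -6967.90625), (61204.30078125, 394.384521484375), 13.936285018920898) 129.7826518348327
```

```bash
cat > stand.py <<'E'
from h import *
def fit(t,roi,vmin=90,lo=40,hi=170):
    hsv=cv2.cvtColor(t['frame'],cv2.COLOR_RGB2HSV)
    w=np.zeros(hsv.shape[:2],np.uint8)
    w[roi]=((hsv[roi][...,1]>60)&(hsv[roi][...,0]<30)&(hsv[roi][...,2]>vmin)).astype(np.uint8)*255
    cs,_=cv2.findContours(w,cv2.RETR_EXTERNAL,cv2.CHAIN_APPROX_NONE); c=max(cs,key=cv2.contourArea)
    ys,xs=np.where(cv2.erode(w,np.ones((5,5)))>0)
    P=np.array([dep(t,u,v) for u,v in zip(xs,ys)]); P=P[(P[:,2]>lo)&(P[:,2]<hi)]
    for i in range(4):
        A=np.c_[P[:,:2],np.ones(len(P))]; s=np.linalg.lstsq(A,P[:,2],rcond=None)[0]; res=P[:,2]-A@s
        k=abs(res)<max(3,2*np.median(abs(res))); P=P[k]
    n=np.array([-s[0],-s[1],1]); n/=np.linalg.norm(n); cen=P.mean(0)
    print('tilt',np.degrees(np.arccos(n[2])),'yaw',np.degrees(np.arctan2(-n[1],-n[0])),'n',len(P),'res',res.std(),cen)
    B=np.array([onplane(t,*p[0],n=n,p0=cen) for p in c])
    yaw=np.arctan2(-n[1],-n[0])
    for it in range(3):
        X=np.array([np.cos(yaw)*np.cos(np.radians(25)),np.sin(yaw)*np.cos(np.radians(25)),np.sin(np.radians(25))]);Y=np.array([-np.sin(yaw),np.cos(yaw),0])
        uv=np.c_[(B-cen)@X,(B-cen)@Y].astype(np.float32); r=cv2.minAreaRect(uv); 
        a=r[2]; a=(a+45)%90-45; print('board',r,np.degrees(yaw),'centre',cen+X*r[0][0]+Y*r[0][1]); yaw+=np.radians(a)
    return n,cen,yaw,X,Y
E
python3 - <<'E'
from stand import *
n,c,yaw,X,Y=fit(load('top'),(slice(125,210),slice(260,325)))
print()
fit(load('scene'),(slice(225,300),slice(265,355)))
t=load('top'); a=t['frame'][140:175,275:320,::-1]; cv2.imwrite('pics/stud.png',cv2.resize(a,None,fx=14,fy=14,interpolation=cv2.INTER_CUBIC))
E
```

```text
tilt 24.91744058337916 yaw -5.398791673727457 n 980 res 1.5965098134640119 [572.92971811  42.93130488  84.62455843]
board ((1.5770034790039062, 0.9559707641601562), (181.41839599609375, 130.37962341308594), 0.9713900089263916) -5.398791673727457 centre [574.44257314  43.74856056  85.29102889]
board ((1.5915069580078125, 0.9321746826171875), (181.4183807373047, 130.37619018554688), 0.09103211760520935) -4.4274016648010655 centre [574.4397691   43.74935097  85.29715833]
board ((1.5928421020507812, 0.9299240112304688), (181.4183807373047, 130.3755645751953), 0.008518011309206486) -4.336369547195857 centre [574.43950389  43.7494134   85.29772259]

tilt 24.901450199788933 yaw -4.129449428157495 n 1534 res 1.34614139998685 [576.90219014  40.06390025  87.58009652]
board ((-2.6629104614257812, 1.3183059692382812), (131.40292358398438, 186.69149780273438), 89.83438873291016) -4.129449428157495 centre [574.58997047  41.55257415  86.45470193]
board ((-2.6664352416992188, 1.3113021850585938), (131.4027862548828, 186.6914825439453), 89.9845962524414) -4.295060695247339 centre [574.59057298  41.55250644  86.4532123 ]
board ((-2.6667556762695312, 1.3106460571289062), (131.40277099609375, 186.69146728515625), 89.99857330322266) -4.310464442805933 centre [574.59063437  41.55249541  86.45307688]
```

View pics/stud.png

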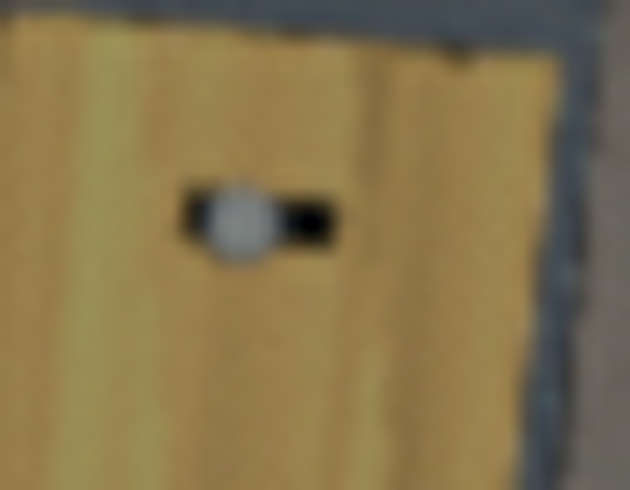

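```bash
cat > plan.py <<'E'
from h import *
from scipy.spatial.transform import Rotation as Ro
def rpy(r): return Ro.from_euler('xyz',r,degrees=True).as_matrix()
def rows(target_p,target_R,N,closure,frm=None):
    s=ctrl.get_state(); p,R=(s['position'],rpy(s['ee_rot'])) if frm is None else frm
    w=Ro.from_matrix(R.T@target_R).as_rotvec(); out=[]
    for i in range(N):
        R0=R@Ro.from_rotvec(w*i/N).as_matrix()
        d=R0.T@(np.array(target_p)-p)/N/10
        out.append([*d,*(np.degrees(w)/N/5),closure])
    out=np.round(out,2)
    print('dist',np.linalg.norm(target_p-p),'rot',np.degrees(np.linalg.norm(w)))
    print(','.join('%g'%v for v in out.ravel())); return out
def down(heading_y): # tool pointing down, tool y along world heading (deg)
    h=np.radians(heading_y); y=np.array([np.cos(h),np.sin(h),0]); z=np.array([0,0,-1.]); return np.c_[np.cross(y,z),y,z]
def standR(yaw=-4.33,tilt=25.):
    a,t=np.radians(yaw),np.radians(tilt)
    X=np.array([np.cos(a)*np.cos(t),np.sin(a)*np.cos(t),np.sin(t)]);Y=np.array([-np.sin(a),np.cos(a),0]); return X,Y,np.cross(X,Y)
E
python3 - <<'E'
from plan import *
X,Y,Z=standR(); c=np.array([574.5,42.6,85.8]); mid=c+47*X+8*Z; print('mid',mid)
t=load('top'); p=onplane(t,275+243/14-.5,140+222/14-.5,n=Z,p0=mid); print('stud top view',p,(p-mid)@X,(p-mid)@Y)
for a,b in [(185,220),(335,220)]:
    q=onplane(t,275+a/14-.5,140+b/14-.5,n=Z,p0=mid-8*Z); print('slot',(q-mid)@X,(q-mid)@Y)
s=load('scene'); a=s['frame'][245:280,295:340,::-1]; cv2.imwrite('pics/stud_s.png',cv2.resize(a,None,fx=14,fy=14,interpolation=cv2.INTER_CUBIC))
st=ctrl.get_state();p0,R0=st['position'],rpy(st['ee_rot'])
rows(np.array([605,40,260]),down(-4.33),16,0)
E
```

```text
mid [613.60358853  39.63919525 112.9135206 ]
stud top view [613.92419991  44.85584009 112.87893698] -0.08183180522429921 5.225961600979634
slot -3.009527694987951 18.571362111129375
slot 0.12952750558309148 -15.909765465684748
dist 784.1021152679647 rot 69.01011608032753
3.69,-3.22,-0.18,-0,-0,-0.86,0,3.93,-2.93,-0.18,-0,-0,-0.86,0,4.13,-2.62,-0.18,-0,-0,-0.86,0,4.32,-2.31,-0.18,-0,-0,-0.86,0,4.48,-1.97,-0.18,-0,-0,-0.86,0,4.62,-1.63,-0.18,-0,-0,-0.86,0,4.73,-1.28,-0.18,-0,-0,-0.86,0,4.81,-0.92,-0.18,-0,-0,-0.86,0,4.87,-0.56,-0.18,-0,-0,-0.86,0,4.89,-0.19,-0.18,-0,-0,-0.86,0,4.89,0.18,-0.18,-0,-0,-0.86,0,4.87,0.55,-0.18,-0,-0,-0.86,0,4.81,0.91,-0.18,-0,-0,-0.86,0,4.73,1.27,-0.19,-0,-0,-0.86,0,4.62,1.62,-0.19,-0,-0,-0.86,0,4.49,1.97,-0.19,-0,-0,-0.86,0
```

View pics/stud_s.png

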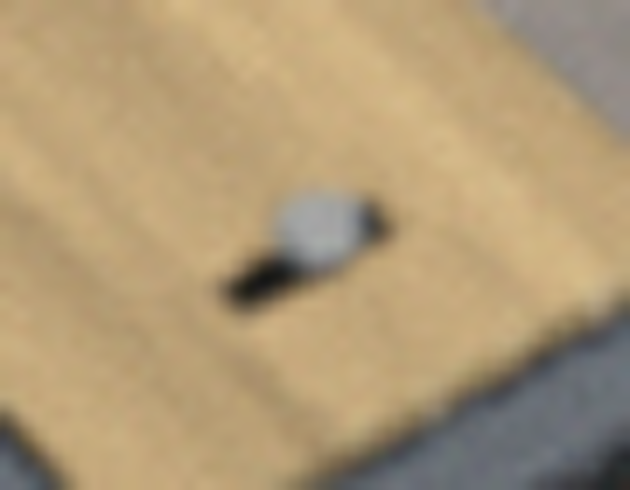

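>>> step_arm --moves '[3.69, -3.22, -0.18, 0, 0, -0.86, 0, 3.93, -2.93, -0.18, 0, 0, -0.86, 0, 4.13, -2.62, -0.18, 0, 0, -0.86, 0, 4.32, -2.31, -0.18, 0, 0, -0.86, 0, 4.48, -1.97, -0.18, 0, 0, -0.86, 0, 4.62, -1.63, -0.18, 0, 0, -0.86, 0, 4.73, -1.28, -0.18, 0, 0, -0.86, 0, 4.81, -0.92, -0.18, 0, 0, -0.86, 0, 4.87, -0.56, -0.18, 0, 0, -0.86, 0, 4.89, -0.19, -0.18, 0, 0, -0.86, 0]'

```text
t: 1.4
position: [449.0, -207.5, 249.2]
ee_rot: [-180.0, 0.0, 59.8]
ft_force: [0.3, -0.5, 0.3]
finger_gap: 0.995
```

>>> step_arm --moves '[4.89, 0.18, -0.18, 0, 0, -0.86, 0, 4.87, 0.55, -0.18, 0, 0, -0.86, 0, 4.81, 0.91, -0.18, 0, 0, -0.86, 0, 4.73, 1.27, -0.19, 0, 0, -0.86, 0, 4.62, 1.62, -0.19, 0, 0, -0.86, 0, 4.49, 1.97, -0.19, 0, 0, -0.86, 0, 0, 0, 0, 0, 0, 0, 0, 0, 0, 0, 0, 0, 0, 0]'

```text
t: 2.4
position: [605.9, 38.8, 259.8]
ee_rot: [-179.9, 0.0, 85.5]
ft_force: [0.1, -0.4, -0.8]
finger_gap: 0.999
```

```bash
python3 - <<'E'
from stand import *
from plan import *
s=ctrl.get_state(); print(s['position'],s['ee_rot'],s['t'],s['q'],s['ft_force'])
c=cam('wrist'); save(c,'wrist1'); 
o=pose(c); print(-o[0].T@o[1], rpy(s['ee_rot']).T@(-o[0].T@o[1]-s['position']))
E
```

```text
[605.89580842  38.77426819 259.83979078] [-1.79935394e+02  2.76887755e-02  8.54660301e+01] 2.4 [-1.39223509e+00  8.53120321e-01  9.83787195e+01 -2.44181282e-02
  8.08341873e+01  3.14565396e+00] [ 0.08623992 -0.35928114 -0.76887417]
[611.07562289 105.71156556 403.35719553] [  67.06792752   -0.28966234 -143.54959742]
```

View pics/wrist1.png

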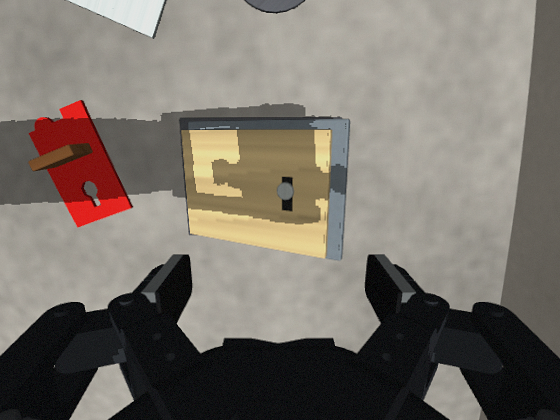

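The wrist view shows the backing with corners at about (190,128), (330,128), (326,258) and (190,235). The stud head is at (285,190) and its slot runs from (287,178) to (287,210).

```bash
python3 - <<'E'
from stand import *
from plan import *
c=load('wrist'); a=c['frame'][110:270,175:365,::-1]; cv2.imwrite('pics/w1c.png',cv2.resize(a,None,fx=4,fy=3.7,interpolation=cv2.INTER_CUBIC))
n,cen,yaw,X,Y=fit(c,(slice(115,265),slice(180,360)),vmin=60)
f=c['frame'][170:220,265:310].astype(int)
hs=cv2.cvtColor(c['frame'],cv2.COLOR_RGB2HSV)[170:220,265:310]
m=((hs[...,1]<50)&(hs[...,2]>70)).astype(np.uint8)
nn,l,st,ce=cv2.connectedComponentsWithStats(m); print(st,ce+[265,170])
d=(f.max(2)<45).astype(np.uint8); nn,l,s2,c2=cv2.connectedComponentsWithStats(d); print(s2,c2+[265,170])
E
```

```text
tilt 24.999739679092755 yaw -4.452812658955421 n 14930 res 0.6896129152511741 [581.88902404  45.90207953  90.25480992]
board ((-9.243499755859375, -3.6126174926757812), (181.38856506347656, 129.787353515625), 0.155914768576622) -4.452812658955421 centre [573.25637813  42.95077552  86.34833812]
board ((-9.252357482910156, -3.5897979736328125), (181.38858032226562, 129.78726196289062), 0.014608468860387802) -4.296897890378799 centre [573.25814573  42.95065195  86.34459468]
board ((-9.253204345703125, -3.5876617431640625), (181.38856506347656, 129.78724670410156), 0.0013664294965565205) -4.282289421518411 centre [573.25829266  42.95063905  86.34423678]
[[   0    0   45   50 2018]
 [  12   13   17   17  232]] [[287.24132805 194.92864222]
 [284.90086207 190.77155172]]
[[   0    0   45   50 2091]
 [  17    7   10    8   54]
 [  17   28   10   13  105]] [[287.01865136 194.39406982]
 [286.74074074 179.46296296]
 [286.76190476 204.34285714]]
```

View pics/w1c.png

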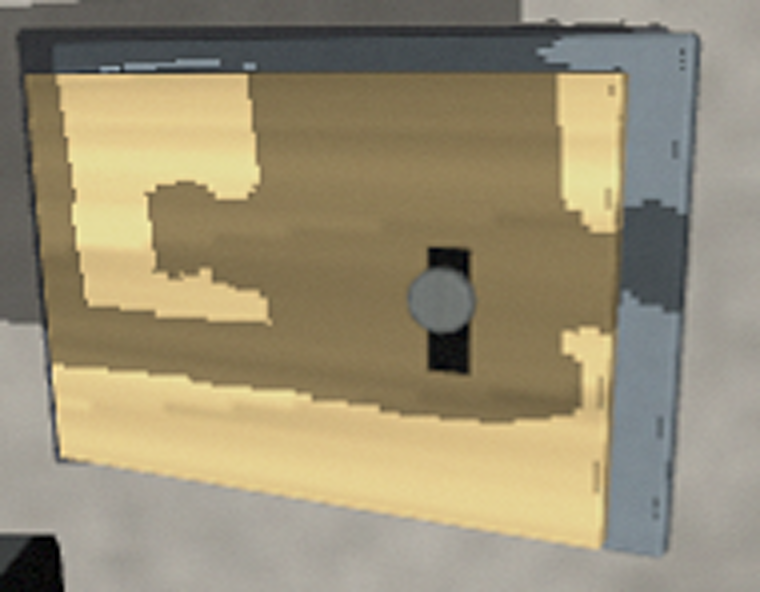

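```bash
python3 - <<'E'
from plan import *
c=load('wrist'); X,Y,Z=standR(-4.3); cen=np.array([573.26,42.95,86.34]); mid=cen+47*X+8*Z
p=onplane(c,284.9,190.77,n=Z,p0=mid); print(mid,'stud',p,(p-mid)@X,(p-mid)@Y)
for v in (177-.5,210): 
    q=onplane(c,286.8,v,n=Z,p0=mid-8*Z); print('slot',(q-mid)@X,(q-mid)@Y)
print(dep(c,284,190), (dep(c,284,190)-mid)@Z)
# go above template
th=-28.7; g=np.array([403.3,313.3]); 
rows(np.array([403.3,313.3,190.]),down(th),9,0)
E
```

```text
[612.36513344  40.00967025 113.4535206 ] stud [612.96333187  44.40340951 113.57806093] 0.2946875326940057 4.426223627854223
slot -1.1409376963090538 17.645463355176503
slot -0.9755206945372997 -17.880522334444073
[612.12195681  44.98563903 112.2473129 ] -0.8330384214334768
dist 348.5483221389252 rot 24.115807722637125
2.87,-2.49,0.78,-0,0,0.54,0,2.75,-2.62,0.78,-0,0,0.54,0,2.62,-2.74,0.78,-0,0,0.54,0,2.49,-2.86,0.78,-0,0,0.54,0,2.35,-2.98,0.78,-0,0,0.54,0,2.21,-3.08,0.78,-0,0,0.54,0,2.07,-3.18,0.78,-0,0,0.54,0,1.91,-3.28,0.78,-0,0,0.54,0,1.76,-3.36,0.78,-0,0,0.54,0
```

>>> step_arm --moves '[2.87, -2.49, 0.78, 0, 0, 0.54, 0, 2.75, -2.62, 0.78, 0, 0, 0.54, 0, 2.62, -2.74, 0.78, 0, 0, 0.54, 0, 2.49, -2.86, 0.78, 0, 0, 0.54, 0, 2.35, -2.98, 0.78, 0, 0, 0.54, 0, 2.21, -3.08, 0.78, 0, 0, 0.54, 0, 2.07, -3.18, 0.78, 0, 0, 0.54, 0, 1.91, -3.28, 0.78, 0, 0, 0.54, 0, 1.76, -3.36, 0.78, 0, 0, 0.54, 0, 0, 0, 0, 0, 0, 0, 0]'

```text
t: 3.7
position: [402.5, 314.0, 189.5]
ee_rot: [-180.0, 0.1, 61.2]
ft_force: [-0.5, -0.0, -0.2]
finger_gap: 0.999
```

```bash
python3 - <<'E'
from plan import *
s=ctrl.get_state(); print(s['position'],s['ee_rot'],s['t'],s['q'])
c=cam('wrist'); save(c,'wrist2'); 
E
```

```text
[402.54009142 313.99425675 189.45462793] [-1.79958191e+02  6.81492292e-02  6.12474350e+01] 3.7 [ 3.19270634e+01 -9.06609615e+00  1.14594983e+02  3.19674400e-03
  7.45510057e+01  6.06787996e+01]
```

View pics/wrist2.png

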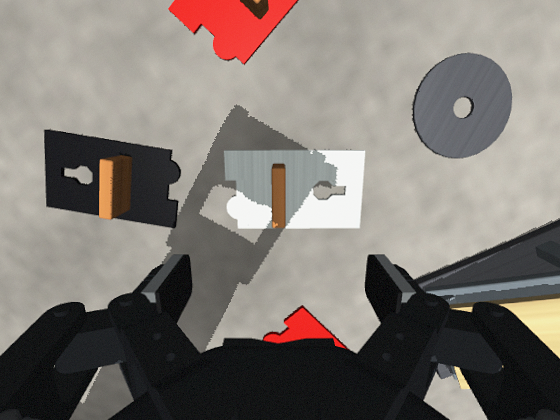

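The aluminium plate is in the middle, with corners at about (225,151), (365,151) and (361,227). Its bar is at (278,195) and the keyhole at (327,191), with the slot pointing right, along tool +y.

```bash
python3 - <<'E'
from plan import *
c=load('wrist'); fr=c['frame']; hs=cv2.cvtColor(fr,cv2.COLOR_RGB2HSV)
b=np.zeros(fr.shape[:2],np.uint8); roi=(slice(155,235),slice(262,295))
b[roi]=((hs[roi][...,1]>110)&(hs[roi][...,0]<25)).astype(np.uint8)*255
# top face of the bar: brighter
ys,xs=np.where(b>0)
P=np.array([dep(c,u,v) for u,v in zip(xs,ys)]); print('bar z range',np.percentile(P[:,2],[5,50,95]))
T=P[(P[:,2]>44)&(P[:,2]<52)]; r=cv2.minAreaRect(T[:,:2].astype(np.float32)); print('bar top',r,len(T))
B=np.zeros_like(b); print
# plate via depth: 3..9 mm
m=np.zeros_like(b)
for v in range(140,240):
    for u in range(215,375):
        f=fr[v,u].astype(int)
        if f.max()-f.min()<30: m[v,u]=0
# bright/gray plate edges by colour: corners of right edge
g=cv2.cvtColor(fr,cv2.COLOR_RGB2GRAY); print(g[190,345:372]); print(g[143:158,340],g[220:235,345])
for n,(u,v) in {'tr':(365.5,151),'br':(361,228),'eye':(322,190.5),'slotend':(345.5,190)}.items(): print(n,onplane(c,u,v,6))
a=fr[140:240,215:375,::-1]; cv2.imwrite('pics/w2c.png',cv2.resize(a,None,fx=5,fy=5,interpolation=cv2.INTER_CUBIC))
E
```

```text
bar z range [41.37475294 48.95992124 50.24227769]
bar top ((402.1737976074219, 313.4072265625), (60.781490325927734, 12.311376571655273), 60.999183654785156) 776
[160 240 247 245 245 245 245 245 245 245 245 245 245 245 245 246 250 213
 169 173 174 174 173 172 172 173 173]
[171 170 166 163 162 160 159 198 250 245 245 245 245 244 245] [245 245 246 245 245 245 247 238 195 162 166 165 167 168 168]
tr [507.68092783 305.48465987   6.        ]
br [466.03877335 226.0796048    6.        ]
eye [445.58999365 288.75136187   6.        ]
slotend [469.39675361 276.40643246   6.        ]
```

View pics/w2c.png

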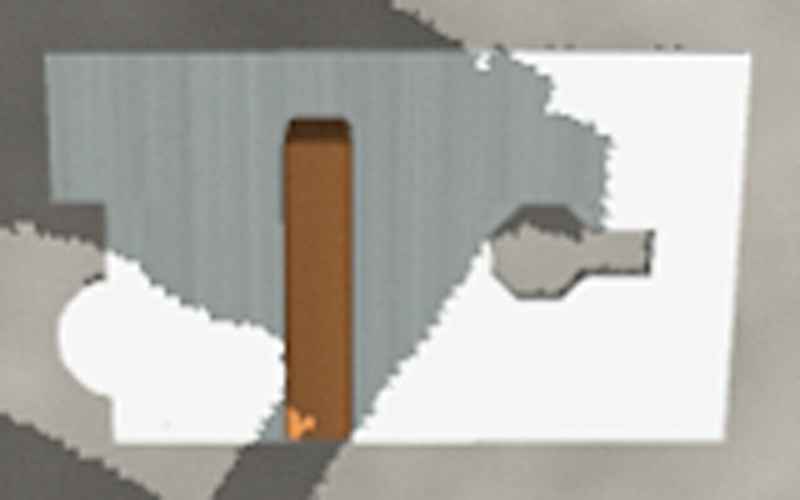

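```bash
python3 - <<'E'
from plan import *
rows(np.array([402.4,313.5,12.3]),down(-28.4),6,0)
E
```

```text
dist 177.6510083019078 rot 0.39910757782121914
-0.01,-0.02,2.96,0,0,-0.01,0,-0.01,-0.02,2.96,0,0,-0.01,0,-0.01,-0.02,2.96,0,0,-0.01,0,-0.01,-0.02,2.96,0,0,-0.01,0,-0.01,-0.02,2.96,0,0,-0.01,0,-0.01,-0.02,2.96,0,0,-0.01,0
```

>>> step_arm --moves '[0, -0.02, 4, 0, 0, -0.02, 0, 0, -0.02, 4, 0, 0, -0.02, 0, 0, -0.02, 4, 0, 0, -0.02, 0, 0, -0.02, 3, 0, 0, 0, 0, 0, 0, 2, 0, 0, 0, 0, 0, 0, 0.7, 0, 0, 0, 0, 0, 0, 0, 0, 0, 0, 0]'

```text
t: 4.62
position: [404.0, 313.7, 13.5]
ee_rot: [180.0, -0.0, 61.4]
ft_force: [-1.5, 0.6, -0.4]
finger_gap: 1.0
```

>>> step_arm --moves '[0, 0, 0, 0, 0, 0, 1, 0, 0, 0, 0, 0, 0, 1, 0, 0, 0, 0, 0, 0, 1, 0, 0, 0, 0, 0, 0, 1, 0, 0, 0, 0, 0, 0, 1, 0, 0, 0, 0, 0, 0, 1, 0, 0, 0, 0, 0, 0, 1, 0, 0, 0, 0, 0, 0, 1]' --force 80

```text
t: 5.62
position: [403.6, 314.7, 13.7]
ee_rot: [180.0, -0.0, 61.5]
ft_force: [-0.7, 1.4, 5.4]
finger_gap: 0.155
```

```bash
python3 - <<'E'
from plan import *
s=ctrl.get_state(); print(s['position'],s['ee_rot'],s['t'],s['finger_gap'],s['ft_force'])
c=cam('wrist'); save(c,'wrist3'); 
E
```

```text
[403.56968925 314.7279117   13.66518497] [ 1.79987587e+02 -4.26650433e-02  6.14612635e+01] 5.625 0.15488399933753697 [-0.67026594  1.35445394  5.35137185]
```

View pics/wrist3.png

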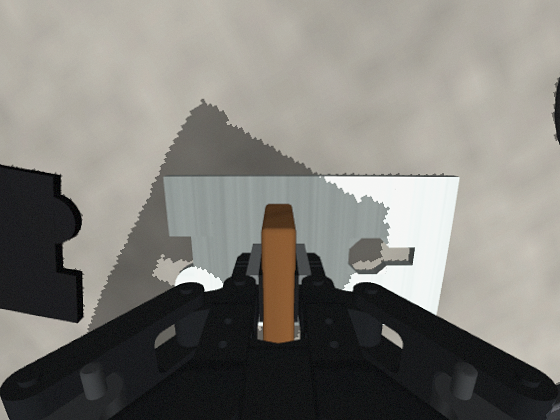

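Gripped: the gap is about 13 mm, which fits the 14 mm bar. The keyhole is visible at (368,255)–(413,255). Next I lift.

>>> step_arm --moves '[0, 0, -1, 0, 0, 0, 1, 0, 0, -3, 0, 0, 0, 1, 0, 0, -4, 0, 0, 0, 1, 0, 0, -4, 0, 0, 0, 1, 0, 0, -4, 0, 0, 0, 1, 0, 0, -3, 0, 0, 0, 1, 0, 0, 0, 0, 0, 0, 1, 0, 0, 0, 0, 0, 0, 1]'

```text
t: 6.68
position: [402.3, 313.8, 201.2]
ee_rot: [-179.9, 0.2, 61.5]
ft_force: [-0.7, -0.6, -1.6]
finger_gap: 0.153
```

```bash
python3 - <<'E'
from plan import *
s=ctrl.get_state(); print(s['position'],s['ee_rot'],s['t'],s['finger_gap'],s['ft_force'])
c=cam('wrist'); save(c,'wrist4'); a=c['frame'][160:320,150:480,::-1]; cv2.imwrite('pics/w4c.png',cv2.resize(a,None,fx=2.4,fy=2.4,interpolation=cv2.INTER_CUBIC))
g=cv2.cvtColor(c['frame'],cv2.COLOR_RGB2GRAY)
R=rpy(s['ee_rot']);p=s['position']
# depth of plate in tool frame
Q=[];
for v in range(180,235,3):
    for u in range(330,450,5):
        P=R.T@(dep(c,u,v)-p); Q.append(P)
Q=np.array(Q); k=abs(Q[:,2]-np.median(Q[:,2]))<6; Q=Q[k]; A=np.c_[Q[:,:2],np.ones(len(Q))]; print('plate top in tool: z=ax+by+c',np.linalg.lstsq(A,Q[:,2],rcond=None)[0],np.median(Q[:,2]),len(Q))
E
```

```text
[402.3158796  313.7637867  201.19744757] [-1.79913908e+02  1.55280515e-01  6.14561823e+01] 6.675 0.15312668983832708 [-0.74159559 -0.63313228 -1.60817298]
plate top in tool: z=ax+by+c [-7.37552313e-03  1.83024718e-03  6.68791809e+00] 6.592315735784016 454
```

View pics/w4c.png

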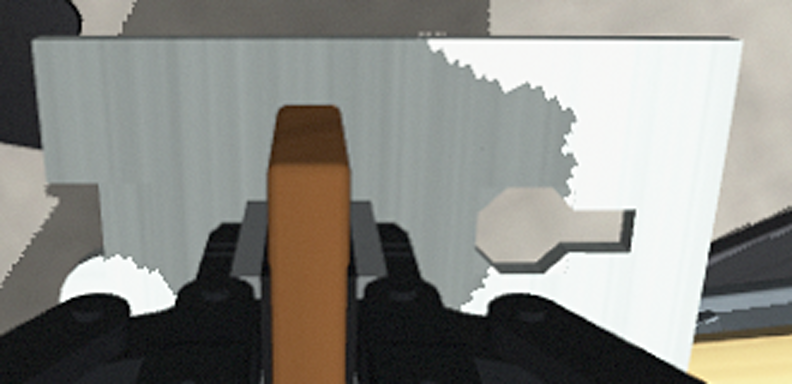

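```bash
python3 - <<'E'
from plan import *
c=load('wrist'); s=ctrl.get_state(); R=rpy(s['ee_rot']);p=s['position']
n=R[:,2]; p0=p+R@np.array([0,0,6.65])
def tp(u,v):
    q=onplane(c,150+(u+.5)/2.4-.5,160+(v+.5)/2.4-.5,n=n,p0=p0); return np.round(R.T@(q-p),1)
for k,(u,v) in dict(left=(475,236),top=(535,187),bot=(518,273),slotend=(635,230),slottop=(600,210),slotbot=(600,251),tl=(33,37),tr=(741,40),bar_t=(310,106)).items(): print(k,tp(u,v))
# stand depth check & plan
E
```

```text
left [-2.8 39.1  6.6]
top [ 9.3 52.1  6.7]
bot [-12.5  50.    6.7]
slotend [-1.5 76.9  6.7]
slottop [ 3.6 68.   6.6]
slotbot [-6.9 69.2  6.7]
tl [ 43.9 -59.6   6.7]
tr [43.5 95.2  6.7]
bar_t [28.5  0.5  6.6]
```

```bash
cat > geo.py <<'E'
from plan import *
X,Y,Z=standR(-4.3); mid=np.array([573.26,42.95,86.34])+47*X+8*Z
RT=np.c_[Y,X,-Z]
EYE=np.array([-1.5,50.4,12.65])
def target(ex,ey,h,eye=EYE): # eye position in stud_mid frame (x,y), h above backing
    return mid+ex*X+ey*Y+(h-8)*Z-RT@eye
def eyepose(s,eye=EYE):
    R=rpy(s['ee_rot']); e=s['position']+R@eye-mid
    return np.round([e@X,e@Y,e@Z+8],2), np.round(np.degrees(Ro.from_matrix(RT.T@R).as_rotvec()),2), np.round([s['ft_force']@X,s['ft_force']@Y,s['ft_force']@Z],2)
E
python3 - <<'E'
from geo import *
s=ctrl.get_state(); print(eyepose(s))
p=target(0,4.6,90); print(p, target(0,4.6,30))
rows(p,RT,8,1)
E
```

```text
(array([-136.13,  234.99,  153.62]), array([24.78, -5.47, 23.82]), array([-0.83, -0.61, -1.89]))
[527.38494693  52.51658172 177.93559225] [552.67066579  50.61533897 123.55712503]
dist 290.5135889939485 rot 34.804941917691444
-2.12,2.94,0.29,-0.62,0.14,-0.6,1,-2.27,2.8,0.41,-0.62,0.14,-0.6,1,-2.42,2.66,0.53,-0.62,0.14,-0.6,1,-2.56,2.49,0.64,-0.62,0.14,-0.6,1,-2.69,2.32,0.74,-0.62,0.14,-0.6,1,-2.82,2.13,0.83,-0.62,0.14,-0.6,1,-2.93,1.94,0.91,-0.62,0.14,-0.6,1,-3.04,1.73,0.97,-0.62,0.14,-0.6,1
```

>>> step_arm --moves '[-2.12, 2.94, 0.29, -0.62, 0.14, -0.6, 1, -2.27, 2.8, 0.41, -0.62, 0.14, -0.6, 1, -2.42, 2.66, 0.53, -0.62, 0.14, -0.6, 1, -2.56, 2.49, 0.64, -0.62, 0.14, -0.6, 1, -2.69, 2.32, 0.74, -0.62, 0.14, -0.6, 1, -2.82, 2.13, 0.83, -0.62, 0.14, -0.6, 1, -2.93, 1.94, 0.91, -0.62, 0.14, -0.6, 1, -3.04, 1.73, 0.97, -0.62, 0.14, -0.6, 1, 0, 0, 0, 0, 0, 0, 1]'

```text
t: 7.85
position: [527.2, 51.6, 176.6]
ee_rot: [155.1, -0.2, 85.7]
ft_force: [-0.2, 0.3, -1.6]
finger_gap: 0.148
```

```bash
python3 - <<'E'
from geo import *
s=ctrl.get_state(); print(eyepose(s),s['q'])
rows(target(0,4.6,30),RT,3,1)
E
```

```text
(array([-0.69,  3.62, 88.7 ]), array([0.11, 0.17, 0.08]), array([-0.85,  0.31, -1.39])) [  0.8153561  -20.95763045 127.89734971  -2.65667193  48.27252471
   6.48644395]
dist 58.8122677609088 rot 0.21437520269874788
0.03,0.03,1.96,-0.01,-0.01,-0.01,1,0.03,0.02,1.96,-0.01,-0.01,-0.01,1,0.03,0.02,1.96,-0.01,-0.01,-0.01,1
```

>>> step_arm --moves '[0.03, 0.02, 1.9, 0, 0, 0, 1, 0.03, 0.02, 1.9, 0, 0, 0, 1, 0.03, 0.02, 1.9, 0, 0, 0, 1, 0, 0, 0, 0, 0, 0, 1]'

```text
t: 8.35
position: [551.8, 53.5, 125.4]
ee_rot: [155.2, -0.2, 85.9]
ft_force: [-0.3, 0.2, -2.0]
finger_gap: 0.152
```

```bash
python3 - <<'E'
from geo import *
s=ctrl.get_state(); print(eyepose(s))
c=cam('wrist'); save(c,'wrist5'); a=c['frame'][200:300,320:480,::-1]; cv2.imwrite('pics/w5c.png',cv2.resize(a,None,fx=5,fy=5,interpolation=cv2.INTER_CUBIC))
E
```

```text
(array([-0.19,  7.6 , 31.98]), array([ 0.17,  0.28, -0.12]), array([-1.11,  0.13, -1.67]))
```

View pics/w5c.png

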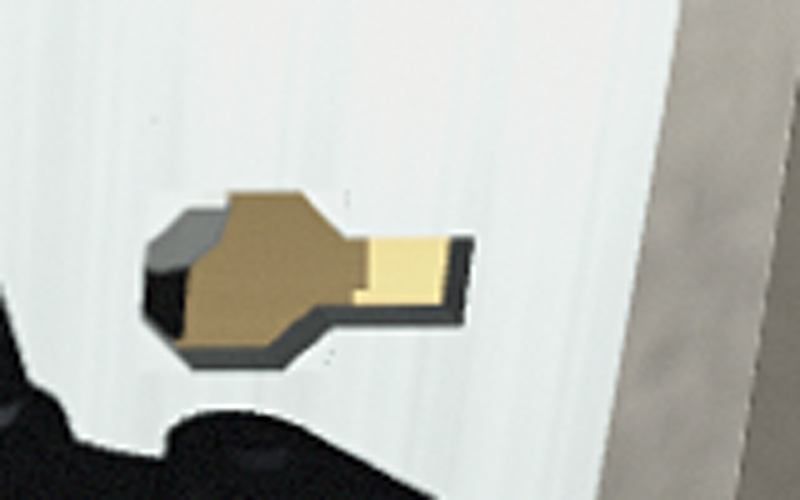

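```bash
cat > studfit.py <<'E'
from geo import *
from scipy.optimize import least_squares
def fitstud(c,s,pts,zt,r=8.5):
    R=rpy(s['ee_rot']);p=s['position'];o=pose(c)
    q=np.array([R.T@(onplane(c,u,v,n=R[:,2],p0=p+R@np.array([0,0,zt]))-p) for u,v in pts])
    f=least_squares(lambda x:np.hypot(q[:,0]-x[0],q[:,1]-x[1])-r,[q[:,0].mean()+5,q[:,1].mean()-5]); return f.x,np.abs(f.fun).max()
E
python3 - <<'E'
from studfit import *
for i in range(3):
    s=ctrl.get_state(); print(eyepose(s),s['t'],s['position'])
c=load('wrist')
o=pose(c); print('cam in tool',rpy(s['ee_rot']).T@(-o[0].T@o[1]-s['position']))
pts=[(320+(u+.5)/5-.5,200+(v+.5)/5-.5) for u,v in [(229,208),(222,232),(207,252),(190,263),(165,271),(150,272)]]
for z in (34,36,38): print(z,fitstud(c,s,pts,z))
R=rpy(s['ee_rot']);p=s['position']
def tp(u,v,z):
    return np.round(R.T@(onplane(c,320+(u+.5)/5-.5,200+(v+.5)/5-.5,n=R[:,2],p0=p+R@np.array([0,0,z]))-p),1)
for q in [(142,280),(265,191),(240,370),(474,280),(420,238),(400,325)]: print(tp(*q,6.65))
E
```

```text
(array([ 1.18,  7.64, 33.21]), array([ 0.01,  0.3 , -0.13]), array([-0.47,  0.11, -1.69])) 8.4 [552.59236289  53.49493294 126.97789363]
(array([ 1.18,  7.64, 33.21]), array([ 0.01,  0.3 , -0.13]), array([-0.47,  0.11, -1.69])) 8.4 [552.59236289  53.49493294 126.97789363]
(array([ 1.18,  7.64, 33.21]), array([ 0.01,  0.3 , -0.13]), array([-0.47,  0.11, -1.69])) 8.4 [552.59236289  53.49493294 126.97789363]
cam in tool [  67.05963632   -0.81750478 -142.48295838]
34 (array([-3.44520469, 46.68647727]), np.float64(0.14026432671608902))
36 (array([-4.32848475, 47.29998821]), np.float64(0.16419544162521937))
38 (array([-5.21198277, 47.91364168]), np.float64(0.18875960746020937))
[-0.7 37.6  6.7]
[ 9.8 50.4  6.7]
[-11.8  49.5   6.6]
[-0.9 74.9  6.7]
[ 4.2 68.2  6.7]
[-6.3 67.2  6.7]
```

>>> step_arm --moves '[-0.33, -0.1, 0, 0, -0.04, 0, 1, 0, 0, 0.7, 0, 0, 0, 1, 0, 0, 0.8, 0, 0, 0, 1, 0, 0, 0, 0, 0, 0, 1, 0, 0, 0, 0, 0, 0, 1]'

```text
t: 9.02
position: [559.2, 49.2, 114.9]
ee_rot: [154.8, -0.0, 85.8]
ft_force: [0.2, 0.1, -1.6]
finger_gap: 0.149
```

```bash
python3 - <<'E'
from geo import *
s=ctrl.get_state(); print(eyepose(s))
c=cam('wrist'); s=ctrl.get_state(); print(eyepose(s)); save(c,'wrist6'); a=c['frame'][200:300,320:480,::-1]; cv2.imwrite('pics/w6c.png',cv2.resize(a,None,fx=5,fy=5,interpolation=cv2.INTER_CUBIC))
E
```

```text
(array([ 2.34,  3.8 , 19.56]), array([-0.22,  0.09, -0.09]), array([-0.5 ,  0.14, -1.55]))
(array([ 2.49,  3.83, 19.72]), array([-0.24,  0.09, -0.09]), array([-0.29, -0.43, -1.96]))
```

View pics/w6c.png

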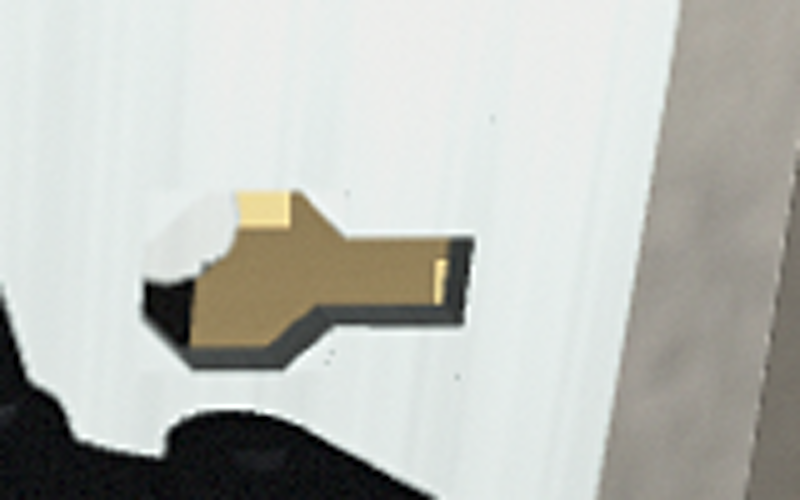

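```bash
python3 - <<'E'
from studfit import *
c=load('wrist'); s=ctrl.get_state()
o=pose(c); print('cam in tool',rpy(s['ee_rot']).T@(-o[0].T@o[1]-s['position']))
pts=[(320+(u+.5)/5-.5,200+(v+.5)/5-.5) for u,v in [(237,195),(239,222),(232,245),(215,265),(195,277),(170,283),(145,281)]]
for z in (22,24): 
  for r in (8.5,9): print(z,r,fitstud(c,s,pts,z,r))
R=rpy(s['ee_rot']);p=s['position']
def tp(u,v,z):
    return np.round(R.T@(onplane(c,320+(u+.5)/5-.5,200+(v+.5)/5-.5,n=R[:,2],p0=p+R@np.array([0,0,z]))-p),1)
for q in [(142,280),(265,191),(240,370),(474,280),(420,238),(400,325)]: print(tp(*q,6.65))
E
```

```text
cam in tool [ 6.70355849e+01  2.96146131e-02 -1.43443021e+02]
22 8.5 (array([-0.15041679, 45.96890051]), np.float64(0.06381072346255401))
22 9 (array([ 0.26988965, 45.52101923]), np.float64(0.218585876637853))
24 8.5 (array([-1.04937964, 46.61662354]), np.float64(0.0913409450939664))
24 9 (array([-0.62836756, 46.16812872]), np.float64(0.17635435424087653))
[-1.2 39.1  6.6]
[ 9.4 51.9  6.6]
[-12.4  51.1   6.6]
[-1.4 76.7  6.7]
[ 3.7 69.9  6.6]
[-6.9 68.9  6.6]
```

>>> step_arm --moves '[0.04, -0.32, 0, 0.04, 0, 0, 1, 0, 0, 0.5, 0, 0, 0, 1, 0, 0, 0, 0, 0, 0, 1, 0, 0, 0, 0, 0, 0, 1]'

```text
t: 9.57
position: [558.4, 49.7, 109.0]
ee_rot: [155.0, -0.0, 85.8]
ft_force: [-0.1, -0.1, -1.5]
finger_gap: 0.152
```

```bash
python3 - <<'E'
from geo import *
s=ctrl.get_state(); print(eyepose(s))
c=cam('wrist'); s=ctrl.get_state(); print(eyepose(s)); save(c,'wrist7'); a=c['frame'][200:300,320:480,::-1]; cv2.imwrite('pics/w7c.png',cv2.resize(a,None,fx=5,fy=5,interpolation=cv2.INTER_CUBIC))
E
```

```text
(array([-0.91,  4.23, 14.38]), array([-0.03,  0.09, -0.1 ]), array([-0.71, -0.11, -1.36]))
(array([-0.83,  4.24, 14.47]), array([-0.03,  0.09, -0.09]), array([-1.42, -0.21, -1.71]))
```

View pics/w7c.png

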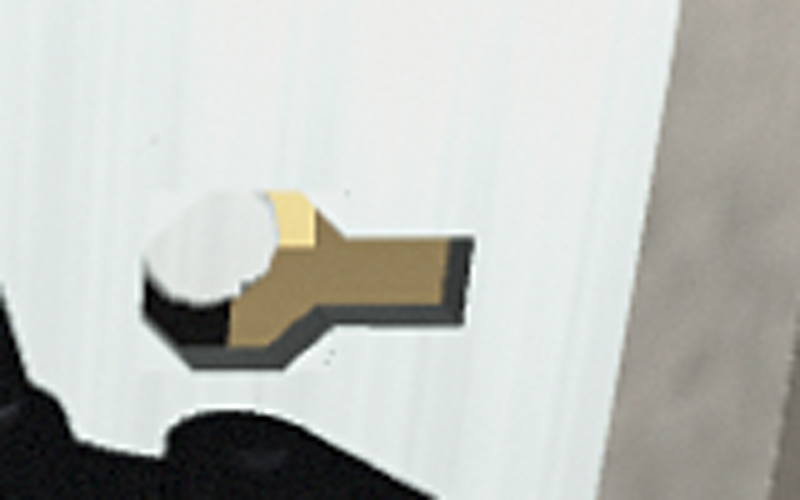

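```bash
python3 - <<'E'
from studfit import *
c=load('wrist'); s=ctrl.get_state()
o=pose(c); print('cam in tool',rpy(s['ee_rot']).T@(-o[0].T@o[1]-s['position']))
pts=[(320+(u+.5)/5-.5,200+(v+.5)/5-.5) for u,v in [(268,195),(278,218),(276,245),(262,270),(240,291),(205,303),(175,296),(158,283)]]
for z in (17,19,21): 
  for r in (8.5,9): print(z,r,fitstud(c,s,pts,z,r))
E
```

```text
cam in tool [ 6.70556304e+01  8.12471039e-02 -1.43508233e+02]
17 8.5 (array([-0.15549447, 49.22886634]), np.float64(0.3006007133371771))
17 9 (array([ 0.34692169, 48.78575119]), np.float64(0.6896712899764843))
19 8.5 (array([-1.09716312, 49.93297685]), np.float64(0.2982031792368911))
19 9 (array([-0.59817286, 49.49320564]), np.float64(0.6158124876619091))
21 8.5 (array([-2.03783361, 50.63616108]), np.float64(0.3014618725241327))
21 9 (array([-1.54270927, 50.20008506]), np.float64(0.539286577885651))
```

>>> step_arm --moves '[0.03, -0.03, 0.4, 0, -0.02, 0, 1, 0, 0, 0.3, 0, 0, 0, 1, 0, 0, 0.2, 0, 0, 0, 1, 0, 0, 0, 0, 0, 0, 1]'

```text
t: 10.12
position: [561.8, 49.8, 100.5]
ee_rot: [155.0, 0.0, 85.8]
ft_force: [-0.1, 0.1, -2.3]
finger_gap: 0.153
```

```bash
python3 - <<'E'
from geo import *
s=ctrl.get_state(); print(eyepose(s))
c=cam('wrist'); s=ctrl.get_state(); print(eyepose(s)); save(c,'wrist8'); a=c['frame'][200:300,320:480,::-1]; cv2.imwrite('pics/w8c.png',cv2.resize(a,None,fx=5,fy=5,interpolation=cv2.INTER_CUBIC))
E
```

```text
(array([-1.43,  4.51,  5.19]), array([ 0.  , -0.01, -0.09]), array([-1.12,  0.1 , -2.04]))
(array([-1.27,  4.5 ,  5.33]), array([-0.02, -0.01, -0.09]), array([-0.77, -0.34, -1.38]))
```

View pics/w8c.png

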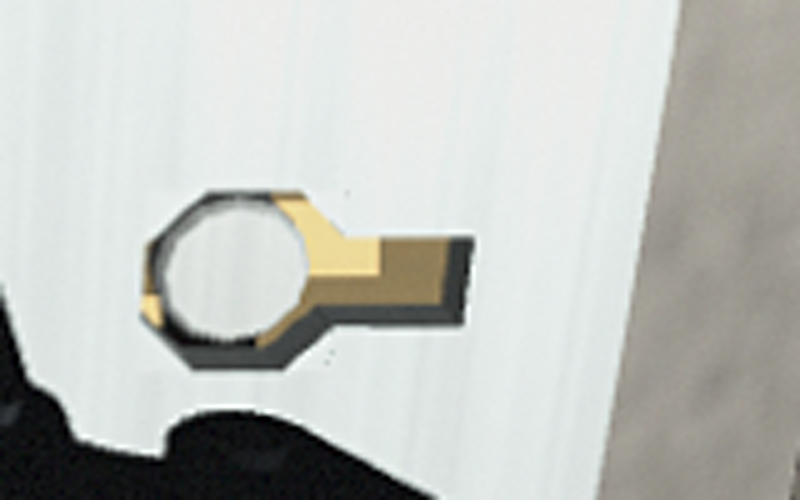

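The stud head, at crop (237,268), is inside the octagon and centred. Next is the press.

>>> step_arm --moves '[0, 0, 0.2, 0, 0, 0, 1, 0, 0, 0.2, 0, 0, 0, 1, 0, 0, 0.15, 0, 0, 0, 1, 0, 0, 0, 0, 0, 0, 1, 0, 0, 0, 0, 0, 0, 1]'

```text
t: 10.8
position: [564.2, 49.6, 96.0]
ee_rot: [155.0, 0.0, 85.8]
ft_force: [-2.2, -1.2, 0.9]
finger_gap: 0.152
```

```bash
python3 - <<'E'
from geo import *
s=ctrl.get_state(); print(eyepose(s),s['torque'])
E
```

```text
(array([-1.19,  4.54,  0.15]), array([-0.02, -0.01, -0.1 ]), array([-1.47, -1.38,  1.73])) [ 0.02076244  0.55988905 -0.01735682]
```

>>> step_arm --moves '[0, 0, 0.15, 0, 0, 0, 1, 0, 0, 0.15, 0, 0, 0, 1, 0, 0, 0.1, 0, 0, 0, 1, 0, 0, 0, 0, 0, 0, 1, 0, 0, 0, 0, 0, 0, 1]'

```text
t: 11.42
position: [565.7, 49.5, 92.6]
ee_rot: [155.0, 0.1, 85.8]
ft_force: [-8.9, -0.3, 5.9]
finger_gap: 0.156
```

```bash
python3 - <<'E'
from geo import *
s=ctrl.get_state(); print(eyepose(s),s['torque'])
E
```

```text
(array([-1.19,  4.54, -3.62]), array([ 0.  , -0.01, -0.1 ]), array([-5.57, -1.  ,  9.07])) [-0.01781674  0.95296864 -0.09812404]
```

>>> step_arm --moves '[0, 0, 0.15, 0, 0, 0, 1, 0, 0, 0, 0, 0, 0, 1, 0, -0.2, 0, 0, 0, 0, 1, 0, 0, 0, 0, 0, 0, 1]'

```text
t: 11.92
position: [566.1, 49.5, 92.1]
ee_rot: [154.8, 0.0, 85.8]
ft_force: [-5.8, 0.0, 8.9]
finger_gap: 0.149
```

```bash
python3 - <<'E'
from geo import *
s=ctrl.get_state(); print(eyepose(s),s['torque'])
c=cam('wrist'); save(c,'wrist9'); a=c['frame'][200:300,320:480,::-1]; cv2.imwrite('pics/w9c.png',cv2.resize(a,None,fx=5,fy=5,interpolation=cv2.INTER_CUBIC))
E
```

```text
(array([-1.07,  4.53, -4.01]), array([-0.21, -0.01, -0.1 ]), array([-1.51, -0.39, 10.53])) [-0.06845264  0.8001544  -0.02307615]
```

View pics/w9c.png

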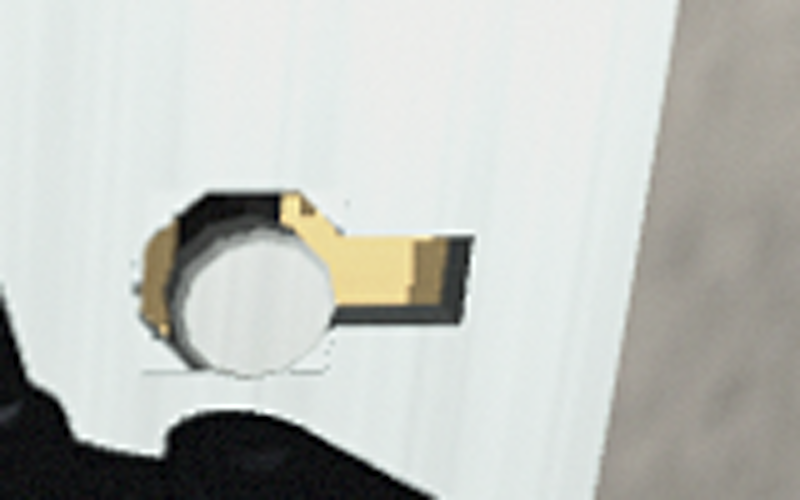

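```bash
python3 - <<'E'
from studfit import *
c=load('wrist'); s=ctrl.get_state()
pts=[(320+(u+.5)/5-.5,200+(v+.5)/5-.5) for u,v in [(186,300),(333,300),(258,376),(206,250),(310,250),(208,355),(312,355)]]
for z in (-0.5,0.65,1.5): print(z,fitstud(c,s,pts,z,8),fitstud(c,s,pts,z,8.5))
E
```

```text
-0.5 (array([-1.00187566, 50.28716523]), np.float64(0.9652495862600396)) (array([-0.8739048 , 50.27905837]), np.float64(0.6695653238312618))
0.65 (array([-1.56386602, 50.69104118]), np.float64(1.0488069786305658)) (array([-1.43838492, 50.68304737]), np.float64(0.6201333521302743))
1.5 (array([-1.97907701, 50.98954997]), np.float64(1.1104437209038078)) (array([-1.85536392, 50.981637  ]), np.float64(0.5834031956885788))
```

>>> step_arm --moves '[0, 0, 0.12, 0, 0, 0, 1, 0, -0.2, 0, 0, 0, 0, 1, 0, -0.2, 0, 0, 0, 0, 1, 0, -0.2, 0, 0, 0, 0, 1, 0, 0, 0, 0, 0, 0, 1]'

```text
t: 12.6
position: [565.1, 49.7, 92.4]
ee_rot: [154.2, 0.0, 85.8]
ft_force: [0.8, -1.2, 10.8]
finger_gap: 0.159
```

```bash
python3 - <<'E'
from geo import *
s=ctrl.get_state(); print(eyepose(s),s['torque'])
E
```

```text
(array([-1.75,  4.68, -2.82]), array([-0.79,  0.03, -0.1 ]), array([ 5.41, -1.15,  9.38])) [-0.21769164 -0.22066083 -0.09077233]
```

```bash
python3 - <<'E'
from geo import *
c=cam('wrist'); save(c,'wrist10'); a=c['frame'][200:300,320:480,::-1]; cv2.imwrite('pics/w10c.png',cv2.resize(a,None,fx=5,fy=5,interpolation=cv2.INTER_CUBIC))
s=ctrl.get_state(); print(eyepose(s),s['torque'])
R=rpy(s['ee_rot']);p=s['position'];Q=[]
for v in range(170,235,3):
    for u in range(330,440,5):
        P=R.T@(dep(c,u,v)-p); Q.append(P)
Q=np.array(Q); k=abs(Q[:,2]-np.median(Q[:,2]))<6; Q=Q[k]; A=np.c_[Q[:,:2],np.ones(len(Q))]; print('plate top in tool',np.linalg.lstsq(A,Q[:,2],rcond=None)[0],np.median(Q[:,2]),len(Q))
E
```

```text
(array([-1.77,  4.68, -2.85]), array([-0.79,  0.03, -0.1 ]), array([ 5.26, -1.03,  9.09])) [-0.23426155 -0.2122488  -0.03554098]
plate top in tool [8.24051857e-03 3.43929071e-03 6.40228606e+00] 6.789131221338156 444
```

View pics/wrist10.png

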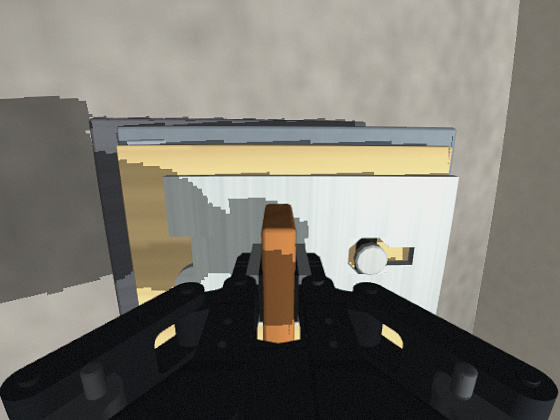

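View pics/w10c.png

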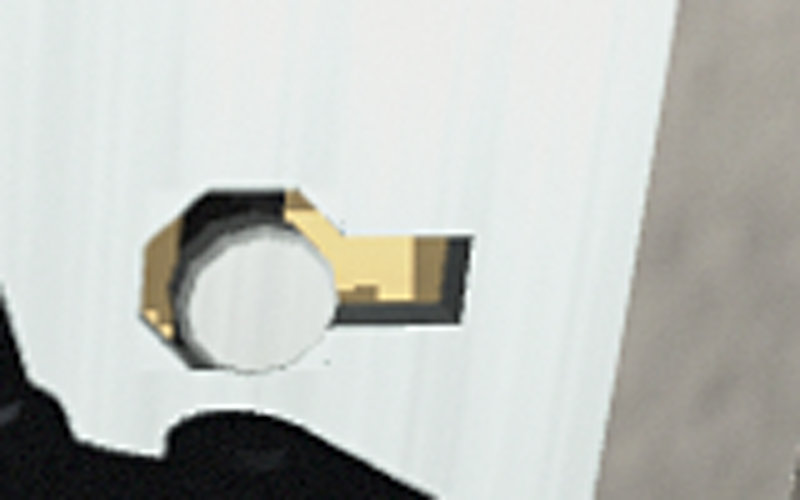

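>>> step_arm --moves '[0, 0.4, 0, 0, 0, 0, 1, 0, 0, 0.2, 0.2, 0, 0, 1, 0, 0, 0.15, 0, 0, 0, 1, 0, 0, 0, 0, 0, 0, 1, 0, 0, 0, 0, 0, 0, 1]'

```text
t: 13.28
position: [567.0, 49.6, 88.2]
ee_rot: [155.6, 0.0, 85.8]
ft_force: [-13.1, 0.1, 13.6]
finger_gap: 0.15
```

```bash
python3 - <<'E'
from geo import *
s=ctrl.get_state(); print(eyepose(s),s['torque'])
E
```

```text
(array([-2.05,  4.73, -8.7 ]), array([ 0.64,  0.01, -0.11]), array([-6.09, -0.91, 17.9 ])) [-0.15966367  0.18430102 -0.18299603]
```

>>> step_arm --moves '[0, -0.3, -0.1, 0, 0, 0, 1, 0, -0.2, 0, 0, 0, 0, 1, 0, -0.2, 0, 0, 0, 0, 1, 0, -0.2, 0, 0, 0, 0, 1, 0, 0, 0, 0, 0, 0, 1]'

```text
t: 13.9
position: [563.1, 50.1, 89.8]
ee_rot: [155.0, -0.0, 85.8]
ft_force: [1.3, 0.1, 13.7]
finger_gap: 0.152
```

```bash
python3 - <<'E'
from geo import *
s=ctrl.get_state(); print(eyepose(s),s['torque'])
E
```

```text
(array([-4.77,  4.96, -5.01]), array([-0.04,  0.06, -0.1 ]), array([ 6.98,  0.16, 11.86])) [-0.24722022 -0.8859916  -0.06168767]
```

>>> step_arm --moves '[0, -0.25, 0.05, 0.05, 0, 0, 1, 0, -0.25, 0, 0, 0, 0, 1, 0, -0.25, 0, 0, 0, 0, 1, 0, 0, 0, 0, 0, 0, 1]'

```text
t: 14.4
position: [556.9, 50.7, 86.6]
ee_rot: [155.1, -0.0, 85.8]
ft_force: [1.0, 0.6, 15.0]
finger_gap: 0.151
```

```bash
python3 - <<'E'
from geo import *
s=ctrl.get_state(); print(eyepose(s),s['torque'])
c=cam('wrist'); save(c,'wrist11'); a=c['frame'][200:300,320:480,::-1]; cv2.imwrite('pics/w11c.png',cv2.resize(a,None,fx=5,fy=5,interpolation=cv2.INTER_CUBIC))
E
```

```text
(array([-11.85,   5.07,  -5.42]), array([ 0.14,  0.07, -0.1 ]), array([ 7.26,  0.66, 13.22])) [-2.04562021e-01 -1.15728601e+00  1.08524488e-03]
```

View pics/w11c.png

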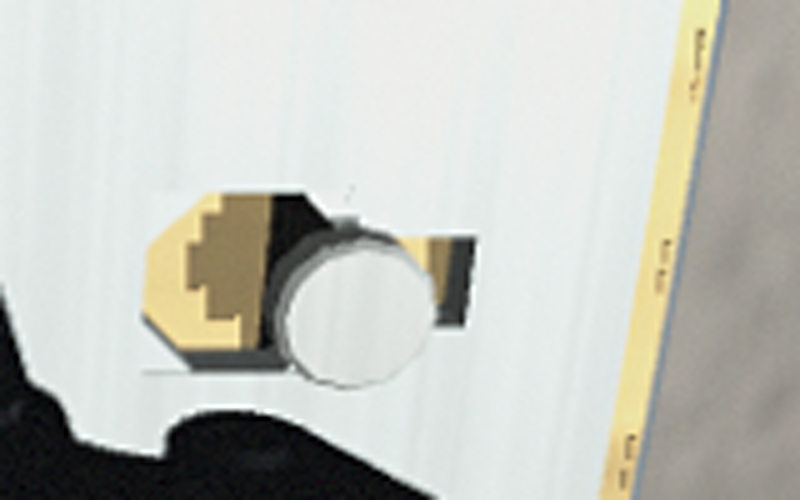

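The head, at crop (355,312), is now above the plate over the slot, so it is sliding properly.

>>> step_arm --moves '[0, -0.25, 0, 0, 0, 0, 1, 0, -0.25, 0, 0, 0, 0, 1, 0, -0.2, 0, 0, 0, 0, 1, 0, 0, 0, 0, 0, 0, 1]'

```text
t: 14.95
position: [550.6, 51.2, 83.8]
ee_rot: [155.1, -0.0, 85.8]
ft_force: [1.0, -0.5, 14.4]
finger_gap: 0.154
```

```bash
python3 - <<'E'
from geo import *
s=ctrl.get_state(); print(eyepose(s),s['torque'])
E
```

```text
(array([-18.77,   5.12,  -5.3 ]), array([ 0.13,  0.07, -0.11]), array([ 7.03, -0.44, 12.58])) [-0.18403863 -1.19607663 -0.04326922]
```

>>> step_arm --moves '[0, -0.12, 0, 0, 0, 0, 1, 0, -0.1, 0, 0, 0, 0, 1, 0, 0, 0, 0, 0, 0, 1]'

```text
t: 15.32
position: [548.7, 51.3, 82.9]
ee_rot: [155.1, -0.0, 85.8]
ft_force: [1.7, 0.8, 13.8]
finger_gap: 0.155
```

>>> step_arm --moves '[0, -0.1, 0, 0, 0, 0, 1, 0, 0, 0, 0, 0, 0, 1]'

```text
t: 15.58
position: [547.8, 51.4, 82.5]
ee_rot: [155.1, -0.0, 85.8]
ft_force: [0.3, 0.2, 14.4]
finger_gap: 0.149
```

```bash
python3 - <<'E'
from geo import *
s=ctrl.get_state(); print(eyepose(s),s['torque'])
c=cam('wrist'); save(c,'wrist12'); a=c['frame'][200:300,320:480,::-1]; cv2.imwrite('pics/w12c.png',cv2.resize(a,None,fx=5,fy=5,interpolation=cv2.INTER_CUBIC))
E
```

```text
(array([-21.84,   5.1 ,  -5.25]), array([ 0.12,  0.07, -0.11]), array([ 6.33,  0.23, 12.92])) [-0.17786465 -1.22794801 -0.05888316]
```

View pics/w12c.png

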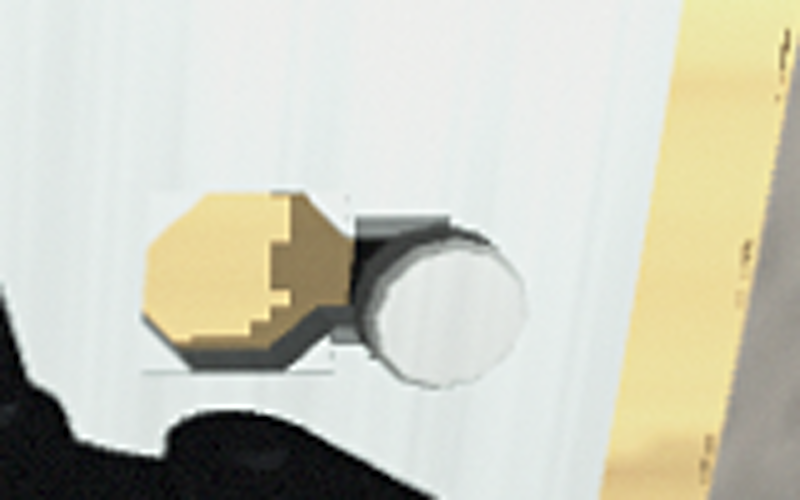

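>>> step_arm --moves '[0, -0.08, 0, 0, 0, 0, 1, 0, 0, 0, 0, 0, 0, 1]'

```text
t: 15.88
position: [547.1, 51.4, 82.2]
ee_rot: [155.1, -0.0, 85.8]
ft_force: [1.3, 0.0, 14.3]
finger_gap: 0.15
```

>>> step_arm --moves '[0, -0.08, 0, 0, 0, 0, 1, 0, 0, 0, 0, 0, 0, 1]'

```text
t: 16.12
position: [546.4, 51.5, 81.9]
ee_rot: [155.1, -0.0, 85.8]
ft_force: [1.6, 0.2, 13.3]
finger_gap: 0.151
```

```bash
python3 - <<'E'
from geo import *
s=ctrl.get_state(); print(eyepose(s),s['torque'])
E
```

```text
(array([-23.31,   5.1 ,  -5.16]), array([ 0.11,  0.07, -0.11]), array([ 7.  ,  0.34, 11.38])) [-0.19080263 -1.19502252 -0.07755999]
```

>>> step_arm --moves '[0, -0.08, 0, 0, 0, 0, 1, 0, 0, 0, 0, 0, 0, 1]'

```text
t: 16.38
position: [546.3, 51.5, 82.1]
ee_rot: [155.0, -0.0, 85.8]
ft_force: [4.1, -0.3, 14.0]
finger_gap: 0.152
```

```bash
python3 - <<'E'
from geo import *
s=ctrl.get_state(); print(eyepose(s),s['torque'])
E
```

```text
(array([-23.37,   5.13,  -4.92]), array([ 0.03,  0.08, -0.1 ]), array([ 9.6 , -0.02, 10.95])) [-0.24119157 -1.38733548 -0.00448277]
```

>>> step_arm --moves '[0, -0.08, 0, 0, 0, 0, 1, 0, 0, 0, 0, 0, 0, 1]'

```text
t: 16.62
position: [546.1, 51.5, 82.2]
ee_rot: [154.9, -0.0, 85.8]
ft_force: [6.5, -0.6, 12.4]
finger_gap: 0.153
```

```bash
python3 - <<'E'
from geo import *
s=ctrl.get_state(); print(eyepose(s),s['torque'])
E
```

```text
(array([-23.45,   5.13,  -4.68]), array([-0.05,  0.08, -0.11]), array([11.14, -0.16,  8.45])) [-0.23426507 -1.43516415 -0.01080713]
```

The stop is felt: at -23.4 mm the motion ends and the force rises from 7 to 11 N. I ease the press off, then open the gripper.

>>> step_arm --moves '[0, 0.06, -0.1, 0, 0, 0, 1, 0, 0, -0.1, 0, 0, 0, 1, 0, 0, 0, 0, 0, 0, 1, 0, 0, 0, 0, 0, 0, 1]'

```text
t: 17.12
position: [545.3, 51.5, 83.7]
ee_rot: [155.0, -0.0, 85.8]
ft_force: [5.9, -0.1, 11.6]
finger_gap: 0.154
```

```bash
python3 - <<'E'
from geo import *
s=ctrl.get_state(); print(eyepose(s),s['torque'])
c=cam('wrist'); save(c,'wrist13'); a=c['frame'][200:300,320:480,::-1]; cv2.imwrite('pics/w13c.png',cv2.resize(a,None,fx=5,fy=5,interpolation=cv2.INTER_CUBIC))
E
```

```text
(array([-23.55,   5.08,  -3.07]), array([ 0.02,  0.08, -0.1 ]), array([10.23,  0.3 ,  7.98])) [-0.21532729 -1.46823687  0.01195511]
```

View pics/w13c.png

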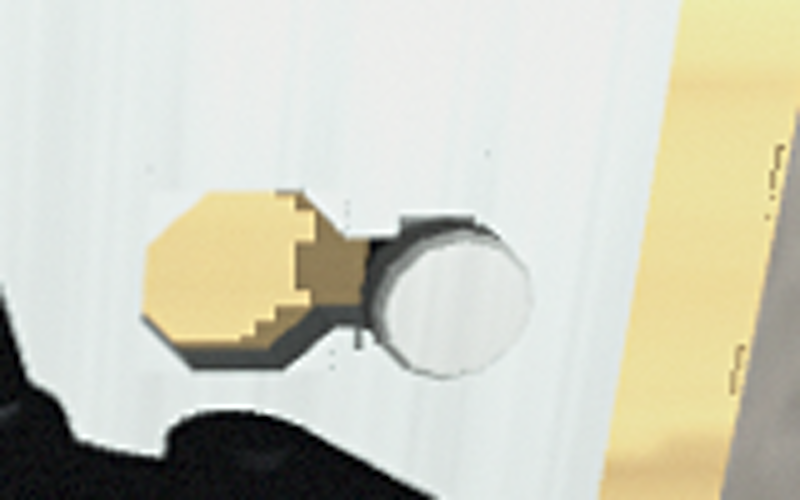

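>>> step_arm --moves '[0, 0.04, -0.08, 0, 0, 0, 1, 0, 0, 0, 0, 0, 0, 1, 0, 0, 0, 0, 0, 0, 0.7, 0, 0, 0, 0, 0, 0, 0.5, 0, 0, 0, 0, 0, 0, 0.3, 0, 0, 0, 0, 0, 0, 0, 0, 0, 0, 0, 0, 0, 0, 0, 0, 0, 0, 0, 0, 0, 0, 0, 0, 0, 0, 0, 0]'

```text
t: 18.3
position: [537.2, 51.6, 76.2]
ee_rot: [156.2, 0.0, 85.8]
ft_force: [0.9, 0.7, -0.2]
finger_gap: 1.0
```

```bash
python3 - <<'E'
from geo import *
s=ctrl.get_state(); print(eyepose(s),s['torque'],s['finger_gap'])
c=cam('wrist'); save(c,'wrist14')
E
```

```text
(array([-34.29,   4.47,  -7.46]), array([ 1.22, -0.01, -0.09]), array([ 0.66,  0.75, -0.54])) [0.08239679 0.24509786 0.02558196] 0.9996890264858277
```

View pics/wrist14.png

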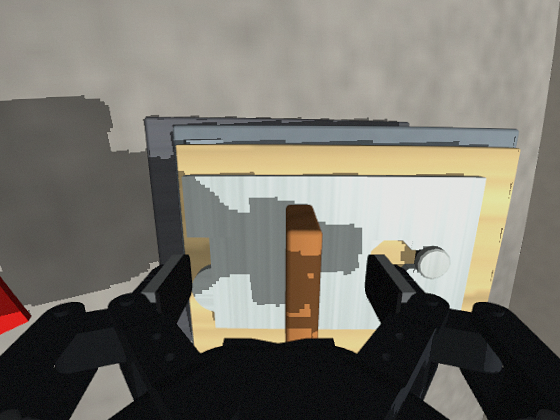

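Released and clear: the bar at (303,270) stands free between the open fingers, and the head at (432,263) sits at the slot's end. Next I retract.

>>> step_arm --moves '[0, 0, -1, 0, 0, 0, 0, 0, 0, -2, 0, 0, 0, 0, 0, 0, -3, 0, 0, 0, 0, 0, 0, -4, 0, 0, 0, 0, 0, 0, -4, 0, 0, 0, 0, 0, 0, 0, 0, 0, 0, 0, 0, 0, 0, 0, 0, 0, 0]'

```text
t: 19.23
position: [480.6, 55.8, 204.1]
ee_rot: [156.2, 0.0, 85.8]
ft_force: [0.8, 0.5, 0.3]
finger_gap: 0.996
```

```bash
python3 - <<'E'
from geo import *
s=ctrl.get_state(); print(s['position'],s['t'],s['ft_force'])
for n in ('wrist','top'):
    c=cam(n); save(c,n+'15')
c=load('wrist')
cv2.imwrite('pics/w15c.png',cv2.resize(c['frame'][100:300,180:460,::-1],None,fx=2.8,fy=2.8,interpolation=cv2.INTER_CUBIC))
# plate top plane relative to stand
hs=cv2.cvtColor(c['frame'],cv2.COLOR_RGB2HSV)
E
```

```text
[480.64188755  55.81397346 204.06395911] 19.225 [0.79220022 0.4586475  0.33743601]
```

View pics/w15c.png

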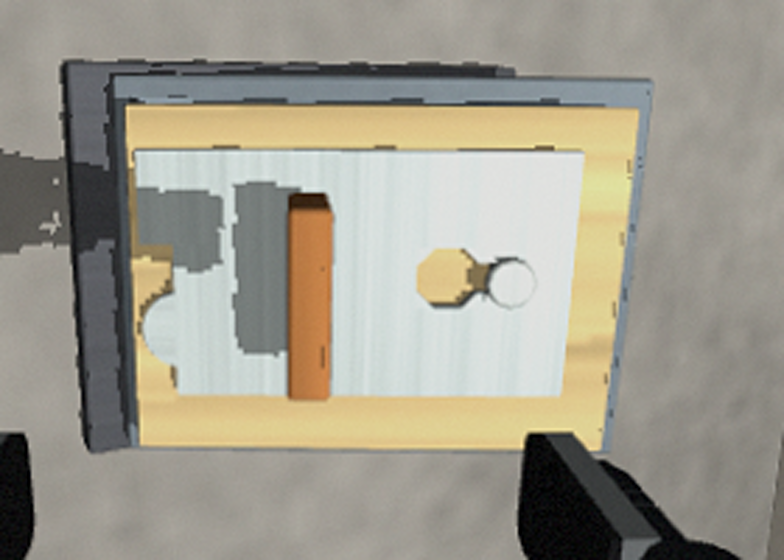

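View pics/top15.png

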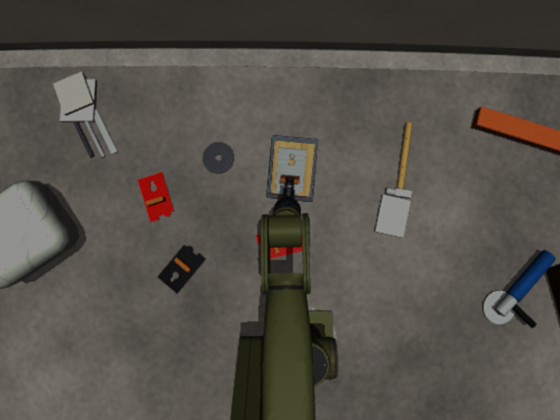

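```bash
python3 - <<'E'
from geo import *
c=load('wrist')
def sp(u,v,h):
    q=onplane(c,180+(u+.5)/2.8-.5,100+(v+.5)/2.8-.5,n=Z,p0=mid+(h-8)*Z)-mid; return np.round([q@X,q@Y],1)
print('stud',sp(513,284,8))
for n,a in dict(edgeTop=(583,153),edgeBot=(562,396),tl=(135,152),octL=(417,278),octU=(445,249),octD=(440,306)).items(): print(n,sp(*a,3))
e=(sp(583,153,3)+sp(562,396,3))/2; print('edge mid',e,'stud-edge',e-sp(513,284,8))
P=[]
for u in range(345,410,4):
    for v in range(165,385,5):
        d=dep(c,180+u/2.8,100+v/2.8)-mid; P.append(d@Z+8)
print('plate top h',np.median(P)); P=[]
for u in range(350,550,6):
    for v in (115,130,140,410,430): P.append((dep(c,180+u/2.8,100+v/2.8)-mid)@Z+8)
print('backing h',np.median(P)); 
print('head h',(dep(c,180+513/2.8,100+284/2.8)-mid)@Z+8)
E
```

```text
stud [-0.7  4.1]
edgeTop [21.3 49.5]
edgeBot [ 22.4 -39.9]
tl [-133.3   49. ]
octL [-33.9   4.8]
octU [-24.5  15.5]
octD [-25.1  -5.5]
edge mid [21.85  4.8 ] stud-edge [22.55  0.7 ]
plate top h 3.428718426449641
backing h -2.6698181651870296
head h 8.192846987231677
```

```bash
python3 - <<'E'
from workcell import ctrl
print(ctrl.hand_in())
E
```

```text
the job is handed in; nothing more can be done
None
```

The aluminium template is hanging on the stand by itself, locked behind the stud's head, and I handed the job in at about 19 s. No verdict was reported.

**What I did:** I pinched the bar and centred the keyhole over the stud, which sits about 4–5 mm left of the nominal point. I pressed the backing in, slid the plate down until I felt the slot's end stop against the shank, then let go and backed off.

**Last checks after release (from the wrist camera):**

| Check | Measured | Required |
|---|---|---|
| Stud from fully home | about 0.5 mm | within 3 mm |
| Plate angle to the slope | about 0.7° | within 8° |
| Backing pushed in | about 2.7 mm | over 2 mm |
| Underside below head top | about 10.8 mm | over 9 mm |

The gripper was open, well clear, with no force on it. In the top view the slab, hammer and disc look unmoved, but I judged that by eye and did not measure it. The readings I took during the press and slide stayed at or below about 20 N.

**What did not go smoothly:**
- **First slide:** it caught on the stud's head because the keyhole end of the plate tilted up. I backed off, pressed deeper with a slight tilt, and the second try went through.
- **Arm spring:** the arm moved about 11 mm down the slope when the gripper opened. The plate did not follow.
- **Pose readings:** they scattered by 1–2 mm, so the felt stop at -23.4 mm was 1.4 mm past the computed -22 mm.

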